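# Unlatch the incubator gate and hold it wide

## Task

Squeeze the two catches on the incubator's roof to free its front gate: first the catch with the tall tabs, then the one with the short tabs, pinching each pair of tabs well in. Then take the upright post on the gate, swing the gate past its detent until it stands about square to the incubator's front, and finish there still holding the post, since the gate springs shut when let go. Leave the other bottles and things on the bench where they stand.

Things in the scene. Friction and masses are not known exactly. Their poses are not given: they have to be found in the camera images.
- cabinet: small white bench incubator, fixed, 200 mm deep, 270 wide, 140 high (roof top at z = 0.140). Origin on the bench under its middle; its own -x points out of its front (roughly to the robot's right), y along its width, z up. The front strip of the roof carries two catches, centres 110 mm apart along y; which catch is at which end varies
- tall_mid (a point): catch to squeeze first: two upright dark steel tabs facing each other along the incubator's y, each 6 mm thick, 20 mm wide, top 50 mm above the roof; 48 mm over their outer faces, 22 mm when squeezed fully. Pinch from above on the outer faces, closing along the incubator's y. The point is midway between the tabs, 30 mm above the roof (z = 0.170). Hooked arms, to 14 mm high, run from the tabs' feet over the gate's top
- short_mid (a point): catch to squeeze second: as the tall one, but its tabs are 32 mm wide and their tops 34 mm above the roof; same 48 mm over the outer faces, 22 mm when squeezed. A tongue between its tabs keeps them out until both tall tabs are in by 5 mm or more, which sinks it. The point is midway between the tabs, 22 mm above the roof (z = 0.162)
- tall_a (a joint): inward slide of the tall catch's tab on the +y side of the catch (m): 0 right out (starts 0 to 0.0015), 0.013 fully squeezed in. Sticks by friction (about 3 N) and stays where it is pushed
- tall_b (a joint): inward slide of the tall catch's tab on the -y side of the catch (m): 0 right out (starts 0 to 0.0015), 0.013 fully squeezed in. Sticks by friction (about 3 N) and stays where it is pushed
- short_a (a joint): inward slide of the short catch's tab on the +y side of the catch (m): 0 right out (starts 0 to 0.0015), 0.013 fully squeezed in. Sticks by friction (about 3 N) and stays where it is pushed; blocked after 2 mm while the tall catch is not squeezed
- short_b (a joint): inward slide of the short catch's tab on the -y side of the catch (m): 0 right out (starts 0 to 0.0015), 0.013 fully squeezed in. Sticks by friction (about 3 N) and stays where it is pushed; blocked after 2 mm while the tall catch is not squeezed
- gate (a joint): gate angle (rad): 0 shut, 1.57 square to the incubator's front, stop at 1.65. Gate 250 mm wide, 14 thick; upright hinge at the incubator's -y end, opens outwards, counter-clockwise seen from above. Barred until all four tabs are in by 4 mm. A spring pulls it shut (3 N at the post when shut, 5.5 N when wide); a sprung detent from 0.5 to 1.0 rad adds about 6 N
- gate_hinge (a point): point on the gate's hinge axis, at z = 0.145
- gate_post: the gate's handle: upright round steel sleeve, 16 mm across, from z = 0.082 to 0.165, its axis 45 mm in front of the gate's face on a bracket, 155 mm from the hinge along the gate. Moves with the gate and turns freely about its own axis, so the gripper need not turn with the gate. The origin lies on its axis at its foot
- post_grip (a point): point on the axis of the post, 20 mm below its top (z = 0.145): grip it here from above. The gate's top is at z = 0.138 (keepers to 0.155)
- jar: small closed jar, 44 mm across, 50 mm tall, standing on the rear (clear) part of the incubator's roof; a bystander, to be left alone. Origin at its underside
- beaker: open glass beaker, 68 mm across, 85 mm tall; a bystander, to be left alone. Origin at its underside
- reagent: amber reagent bottle, 68 mm across, 130 mm tall; a bystander, to be left alone. Origin at its underside
- spanner: spanner lying flat; a bystander, to be left alone. Origin at its underside
- wash: white plastic bottle, 60 mm across, 120 mm tall; a bystander, to be left alone. Origin at its underside
- fitting: small brass and steel tube fitting, 26 mm across, 44 mm tall; a bystander, to be left alone. Origin at its underside
- vialjar: clear jar with black cap, 50 mm across, 70 mm tall; a bystander, to be left alone. Origin at its underside

How it is judged:
On the way, in this order (a step that is already met when the one before it is completed fails the run):
1. the tall catch is squeezed: both of its tabs at least 6 mm in (value of joint each of tall_a, tall_b above 0.006 m), for 0.1 s.
2. then the short catch is squeezed: both of its tabs at least 6 mm in (value of joint each of short_a, short_b above 0.006 m), for 0.1 s.
3. the gate is past its detent (over 1.0 rad), moved by its post (value of joint gate above 1 rad and contact force between the fingers and gate_post above 1 N), for 0.1 s.
At the end, for the whole second after the job is handed in: the gate stands still at more than 1.25 rad, the fingers hold it there by its post (contact force over 1.5 N), and both catches are still squeezed (tabs more than 4 mm in) (value of joint gate above 1.25 rad and velocity of joint gate between -0.1 and 0.1 rad/s and contact force between the fingers and gate_post above 1.5 N and value of joint each of tall_a, tall_b, short_a, short_b above 0.004 m); the arm keeps its last pose, push and grip.
It fails at once if a bystander (bottle, jar, beaker, spanner or fitting) is moved by more than 30 mm (distance of any of jar, beaker, reagent, spanner, wash, fitting, vialjar from where it was at the start of the episode above 0.03 m).
It also fails if it takes over 51 s, if anything falls off the work surface, if the arm or the gripper's body presses on something with over 40 N, if the wrist force passes 120 N, or if a joint passes its speed limit or range.

## Robot

A 6-joint arm with a two-finger parallel gripper is mounted at the origin on the work surface. World frame = base frame: x ahead of the robot, y to its left, z up, the work surface at z = 0. Lengths are in m, angles in rad, forces in N, time in s.
With the tool pointing down it reaches from about 0.325 to 0.925 m from the base axis. Payload 3.1 kg.
Tool frame: the origin (TCP) lies midway between the tips of the shut fingers; the grasp point (between the pads) lies 19 mm behind it; x points along the fingers, y is the direction in which the jaws open and shut, and the axes are right-handed (so a half turn about x gives the same grasp; the last joint's range is limited). The gripper opens to 85 mm and grips with 20 to 120 N. Pads are 22 mm wide; open, the fingers measure 114 mm over their backs; the gripper's body (76 mm by 85 mm) begins 54 mm behind the grasp point. The pads swing forward as they close: fully open they stand 13 mm farther back than shut.
Start: joints at [1.108, 0.217, 1.613, -0, 1.311, -0.112], TCP at [0.215, 0.587, 0.231] pointing down, gripper open.
Joint ranges: [-2.75, 2.75], [-0.78, 2.1], [0.31, 2.55], [-1.13, 4.27], [0.13, 2.63], [-2.58, 2.58]. Speed limits (rad/s): [2.79, 2.79, 3.14, 3.14, 3.14, 3.14].

## Interface

Orientations are given as a unit quaternion [w, x, y, z].
In Python, from cell import ctrl gives the robot as it stands.
- The arm moves only by the tool arm_command, never from a script. Its argument "targets" is a list that holds one entry, the list of rows, each a list of 7 numbers: the turn, a rotation vector about the tool's x, y, z normalised to -1 to 1, where 1 is 90 degrees, then the shift along the tool's x, y, z normalised to -1 to 1, where 1 is 15 cm, then the closure, from -1 (fully open) to 1 (shut). A call has 1 to 5 rows; each row is the pose to reach, as a shift and turn from the pose measured when the call began, along the tool's axes at that moment; what a row does not reach only later rows make up. A row lasts 1/8 s, in which the tool goes at most 62.5 mm and 10.7 degrees, less where a joint would pass 70% of its speed; a pose out of reach is approached as far as the arm can. A call with a number of a shift or a turn outside -1 to 1 is refused whole. A call with a gripper value outside its range is refused whole. The fingers move at their own pace and stop on an object; "squeeze" is the grip in N (left out, the last holds). Time passes only in rows, so rows that repeat a pose let the fingers close. It gives the time, the measured TCP pose, the force and the opening at its end, in the units of the state.
- ctrl.observe(): the state, without advancing time (a new reading comes with each control period).
- ctrl.get_image(name): name is "side" or "top" or "wrist"; returns a dict with "color" (420x560x3 uint8, red, green, blue), "fov_y" (degrees; the focal length in pixels is half the picture's height over the tangent of half this angle, whatever the lens; pixels are square), "cx", "cy" (the principal point, pixels), "k1" (the pictures are not rectified: a ray, as slopes to the right and down, at radius r is drawn at 1 + k1 r^2 times it, then the intrinsics apply), "cam_to_world" (4x4, takes a point from camera to world coordinates); the wrist camera has in their place "T_tool_cam" (4x4, takes a point from camera to tool coordinates, whose origin is the TCP and whose axes are the tool frame's). Camera axes: x right, y down, z forward; pixel columns grow to the right and rows downward; lengths in m; the calibration is good to about 2 mm. A picture is of the moment at which its call begins: read the wrist's pose just before it. There is no depth.
- ctrl.finish_job(): hands the job in, once; it reports no verdict.
The state is a dict: "t": time; "joints": joint angles; "qvel": joint speeds; "tau": joint torques, N m; "position": TCP position; "orientation": TCP orientation; "wrist_force": force on the tool from outside, world axes, zero at the start; "ft_torque": the same for the moment, N m; "width": opening from 0.0 (shut) to 1.0 (fully open).
Only numpy, scipy, OpenCV 4.12 (cv2) and the standard library are available. Lean on these libraries where they do the work, as an engineer would, in place of code of your own. Each camera call takes 0.05 s, during which the arm holds its last target. There are 200 camera calls.

## Working session

There is one attempt and no reset: what is moved stays moved. The work goes in short steps, Python scripts to look and compute and a tool call to move; the robot and the scene stay as the last step left them, time stands still between calls to the robot, and variables do not carry over. Pictures are saved under pics/ and viewed, about 8 in all and at most 12, crops included, and the job is handed in when it is done.

Besides the shell and the picture viewer there is one more tool, called after "Emit:" as name([rows], argument=value, ...), one row to a line, values as JSON. arm_command: Moves the arm, as the interface text tells. Its arguments: {"type":"object","properties":{"targets":{"type":"array","items":{"type":"array","items":{"type":"array","items":{"type":"number"}}}},"squeeze":{"type":"number"}},"required":["targets"]}

```bash
ls; mkdir -p pics; cat > h.py <<'E'
import numpy as np, cv2, json
from cell import ctrl
from scipy.spatial.transform import Rotation as R
def snap(n,f):
    s=ctrl.observe(); im=ctrl.get_image(n)
    cv2.imwrite(f'pics/{f}.png',im['color'][:,:,::-1])
    if 'cam_to_world' in im: T=np.array(im['cam_to_world'])
    else:
        W=np.eye(4); q=s['orientation']; W[:3,:3]=R.from_quat([q[1],q[2],q[3],q[0]]).as_matrix(); W[:3,3]=s['position']
        T=W@np.array(im['T_tool_cam'])
    np.savez(f'pics/{f}.npz',T=T,p=[im['fov_y'],im['cx'],im['cy'],im['k1']]); return im
def px2z(f,u,v,z):
    d=np.load(f'pics/{f}.npz'); T=d['T']; fy,cx,cy,k1=d['p']; F=210/np.tan(np.radians(fy)/2)
    a=np.array([(u-cx)/F,(v-cy)/F]); b=a.copy()
    for _ in range(30): b=a/(1+k1*(b@b))
    r=T[:3,:3]@np.array([b[0],b[1],1]); o=T[:3,3]; return o+r*(z-o[2])/r[2]
def w2px(f,P):
    d=np.load(f'pics/{f}.npz'); T=d['T']; fy,cx,cy,k1=d['p']; F=210/np.tan(np.radians(fy)/2)
    c=T[:3,:3].T@(np.array(P)-T[:3,3]); a=c[:2]/c[2]; a=a*(1+k1*(a@a)); return np.array([F*a[0]+cx,F*a[1]+cy])
def rel(P,Q=None):
    "shift of TCP to world P in tool axes, units of the move"
    s=ctrl.observe(); q=s['orientation']; M=R.from_quat([q[1],q[2],q[3],q[0]]).as_matrix()
    return (M.T@(np.array(P)-s['position'])/0.15).round(4)
E
python3 - <<'E'
from h import *
s=ctrl.observe(); print({k:np.round(v,3) for k,v in s.items()})
q=s['orientation'];print(R.from_quat([q[1],q[2],q[3],q[0]]).as_matrix().round(3))
for n in ['top','side','wrist']:
    im=snap(n,n+'0'); print(n,im['fov_y'],im['k1'],np.load(f'pics/{n}0.npz')['T'].round(3).tolist())
t=cv2.imread('pics/top0.png'); cv2.imwrite('pics/top0b.png',cv2.resize(t,(800,600),interpolation=cv2.INTER_CUBIC))
E
```

```text
pics
{'t': np.float64(0.0), 'joints': array([ 1.108,  0.218,  1.615, -0.   ,  1.311, -0.112]), 'qvel': array([ 0.   ,  0.   ,  0.   , -0.001, -0.001, -0.002]), 'tau': array([-1.0000e-03, -3.9684e+01, -3.0386e+01, -0.0000e+00,  1.0000e-02,
       -0.0000e+00]), 'position': array([0.214, 0.586, 0.23 ]), 'orientation': array([ 0.696,  0.123,  0.696, -0.124]), 'wrist_force': array([-0.378,  0.922, -0.026]), 'ft_torque': array([ 0.012, -0.044,  0.035]), 'width': np.float64(1.002)}
[[-0.001  0.344  0.939]
 [-0.002  0.939 -0.344]
 [-1.    -0.002 -0.   ]]
top 47.41311410900574 -0.11600307937910607 [[-0.009, -0.99, 0.144, 0.38], [-1.0, 0.008, -0.009, 0.012], [0.008, -0.144, -0.99, 1.554], [0.0, 0.0, 0.0, 1.0]]
side 49.11273399181606 -0.05488022478665105 [[-0.914, -0.31, 0.261, 0.241], [-0.405, 0.668, -0.624, 0.838], [0.019, -0.676, -0.736, 1.144], [0.0, 0.0, 0.0, 1.0]]
wrist 59.2269336432814 -0.08841870316328827 [[0.343, 0.901, 0.265, 0.148], [0.939, -0.328, -0.099, 0.612], [-0.002, 0.283, -0.959, 0.374], [0.0, 0.0, 0.0, 1.0]]
```

View pics/top0b.png

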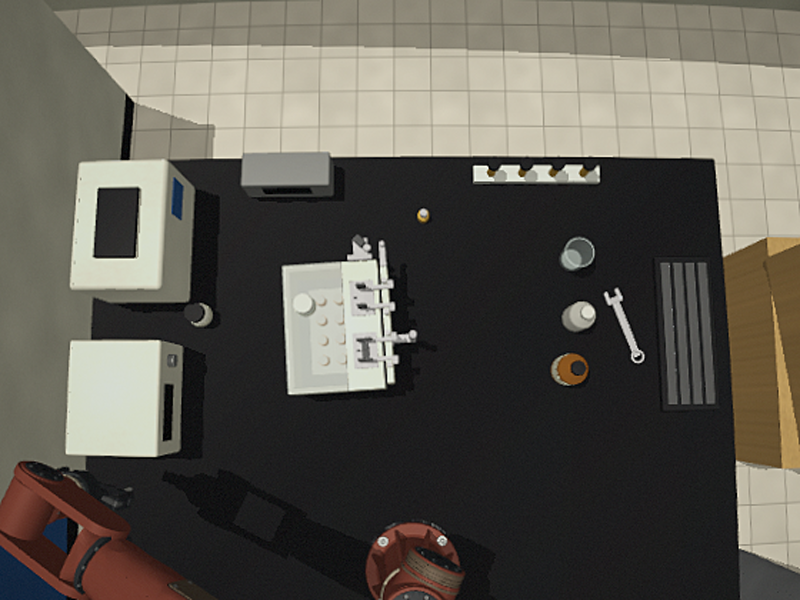

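View pics/side0.png

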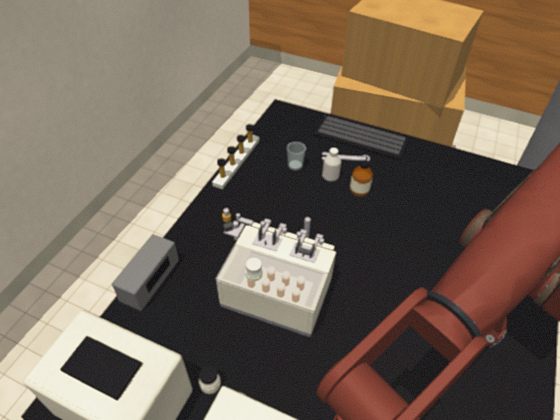

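The incubator is near x≈0.57, y≈0.1, with its front facing world −y and its hinge at the far end. Next I enlarge the roof to find the catches and the post.

```bash
python3 - <<'E'
from h import *
t=cv2.imread('pics/top0.png'); c=t[160:285,190:310]; a=cv2.resize(c,None,fx=4.8,fy=4.8,interpolation=cv2.INTER_CUBIC)
cv2.imwrite('pics/c1.png',a); print(a.shape)
t=cv2.imread('pics/side0.png'); c=t[200:340,205:345]; cv2.imwrite('pics/c2.png',cv2.resize(c,None,fx=4.2,fy=4.2,interpolation=cv2.INTER_CUBIC))
E
```

```text
(600, 576, 3)
```

View pics/c1.png

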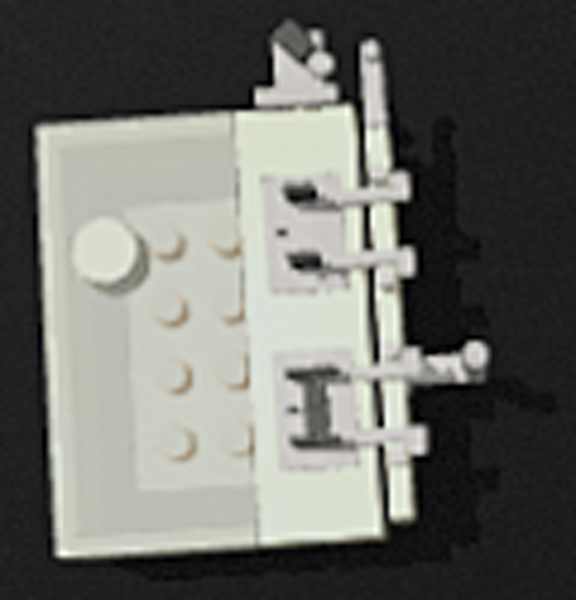

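View pics/c2.png

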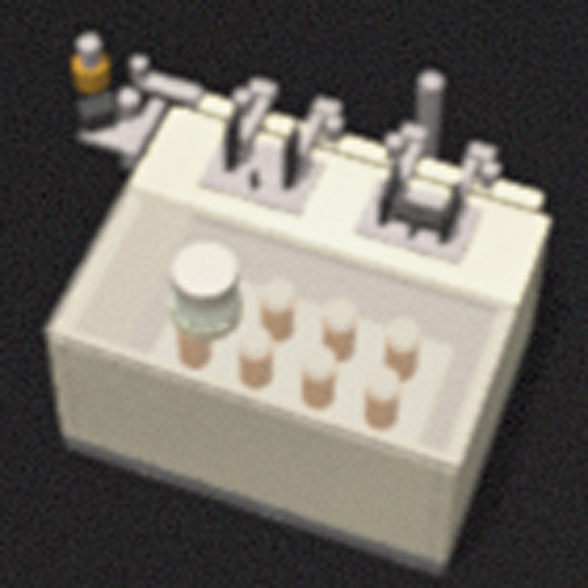

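```bash
python3 - <<'E'
from h import *
P=lambda u,v,z: px2z('top0',190+(u+.5)/4.8-.5,160+(v+.5)/4.8-.5,z)
c=[P(*a,.14) for a in [(37,127),(352,105),(383,537),(57,556)]]
for x in c: print(x.round(4))
print('len',[np.linalg.norm(c[i]-c[(i+1)%4]).round(4) for i in range(4)])
O=np.mean(c,0); yc=(c[3]-c[0]+c[2]-c[1]); xc=(c[0]-c[1]+c[3]-c[2])
print('O',O,'yaw of yc',np.degrees(np.arctan2(yc[1],yc[0])),'xc',np.degrees(np.arctan2(xc[1],xc[0])))
for n,u,v,z in [('tallplate',308,234,.141),('shortplate',319,411,.141),('tallA top',299,190,.185),('tallB top',303,260,.185),('shA',312,375,.17),('shB',315,441,.17),('post',475,352,.165)]: print(n,P(u,v,z).round(4))
# side view post top & roof corners
S=lambda u,v,z: px2z('side0',205+(u+.5)/4.2-.5,200+(v+.5)/4.2-.5,z)
for n,u,v,z in [('post',431,78,.165),('corner near front',549,217,.14),('corner far front',180,105,.14),('back far',47,330,.14),('backnear',450,465,.14),('tallplate',263,172,.141),('shortplate',421,210,.141)]: print('side',n,S(u,v,z).round(4))
E
```

```text
[0.657  0.2704 0.14  ]
[0.6693 0.0721 0.14  ]
[0.3999 0.0536 0.14  ]
[0.3893 0.2536 0.14  ]
len [np.float64(0.1987), np.float64(0.2701), np.float64(0.2003), np.float64(0.2681)]
O [0.52888182 0.16240899 0.14      ] yaw of yc -176.24708946451776 xc 93.28922568588143
tallplate [0.5875 0.0995 0.141 ]
shortplate [0.4773 0.0926 0.141 ]
tallA top [0.608  0.1023 0.185 ]
tallB top [0.5652 0.0998 0.185 ]
shA [0.4971 0.0952 0.17  ]
shB [0.4572 0.0934 0.17  ]
post [ 0.5108 -0.0035  0.165 ]
side post [ 0.5097 -0.0081  0.165 ]
side corner near front [0.4003 0.0523 0.14  ]
side corner far front [0.6648 0.0667 0.14  ]
side back far [0.6564 0.2687 0.14  ]
side backnear [0.3921 0.2536 0.14  ]
side tallplate [0.5873 0.0974 0.141 ]
side shortplate [0.4791 0.083  0.141 ]
```

Top and side views agree to a few mm: tall catch ≈(0.587, 0.0995), short ≈(0.477, 0.093), post ≈(0.510, −0.006), jaw line at about +3.7°. I'll move over the tall catch.

Emit:
arm_command([
  [[0, 0, 0, 0, -0.2, 0.33, -1], [0, 0, 0, 0, -0.4, 0.66, -1], [0, 0, 0, -0.15, -0.62, 0.98, -1], [0, 0, 0, -0.15, -0.62, 0.98, -1]],
])

```text
t: 0.65
position: [0.3234, 0.4467, 0.2547]
orientation: [0.697, 0.125, 0.695, -0.125]
wrist_force: [-0.6, 0.7, 0.3]
width: 0.998
```

Emit:
arm_command([
  [[0, 0, 0, 0, -0.2, 0.33, -1], [0, 0, 0, 0, -0.4, 0.66, -1], [0, 0, 0, 0, -0.62, 0.98, -1], [0, 0, 0, 0, -0.62, 0.98, -1]],
])

```text
t: 1.15
position: [0.4303, 0.3062, 0.2544]
orientation: [0.696, 0.127, 0.695, -0.127]
wrist_force: [-0.3, 0.0, -1.1]
width: 1.003
```

Emit:
arm_command([
  [[0, 0, 0, 0, -0.2, 0.33, -1], [0, 0, 0, 0, -0.4, 0.66, -1], [0, 0, 0, 0, -0.62, 0.98, -1], [0, 0, 0, 0, -0.62, 0.98, -1]],
])

```text
t: 1.65
position: [0.5363, 0.166, 0.2541]
orientation: [0.696, 0.128, 0.695, -0.128]
wrist_force: [-0.7, -0.2, 0.1]
width: 0.998
```

Emit:
arm_command([
  [[0.11, 0, 0, 0, 0, 0, -1], [0.22, 0, 0, 0, 0, 0, -1], [0.33, 0, 0, 0, 0, 0, -1], [0.44, 0, 0, 0, 0, 0, -1], [0.5, 0, 0, 0, 0, 0, -1]],
])

```text
t: 2.28
position: [0.5349, 0.1688, 0.2535]
orientation: [0.593, 0.385, 0.593, -0.385]
wrist_force: [0.1, 0.6, -0.3]
width: 1.0
```

```bash
cat >> h.py <<'E'
def st(*Ps):
    s=ctrl.observe(); q=s['orientation']; M=R.from_quat([q[1],q[2],q[3],q[0]]).as_matrix()
    print('t',round(s['t'],2),'pos',np.round(s['position'],4),'yaw y',np.degrees(np.arctan2(M[1,1],M[0,1])).round(2),'x',M[:,0].round(3),'w',round(s['width'],3),'F',np.round(s['wrist_force'],1),'j',np.round(s['joints'],2))
    for P in Ps: print('rel',P,rel(P))
E
python3 -c "
from h import *
st((.587,.0995,.26))"
```

```text
t 2.27 pos [0.5349 0.1688 0.2535] yaw y 24.06 x [-0.  0. -1.] w 1.0 F [ 0.1  0.6 -0.3] j [ 0.18  0.06  1.74  0.    1.34 -0.24]
rel (0.587, 0.0995, 0.26) [-0.0436  0.1288  0.5631]
```

Emit:
arm_command([
  [[0.11, 0, 0, -0.04, 0.06, 0.3, -1], [0.22, 0, 0, -0.04, 0.13, 0.56, -1], [0.226, 0, 0, -0.04, 0.13, 0.565, -1], [0.226, 0, 0, -0.04, 0.13, 0.565, -1]],
])

```text
t: 2.78
position: [0.5863, 0.1014, 0.2588]
orientation: [0.516, 0.483, 0.518, -0.483]
wrist_force: [-0.0, 0.6, -0.2]
width: 1.0
```

```bash
python3 -c "
from h import *
snap('wrist','w1'); st((.587,.0995,.153))
cv2.imwrite('pics/w1b.png',cv2.resize(cv2.imread('pics/w1.png'),(800,600),interpolation=cv2.INTER_CUBIC))"
```

```text
t 2.83 pos [0.5862 0.1014 0.2589] yaw y 3.89 x [-0.002  0.001 -1.   ] w 1.002 F [-0.6  0.1  0.8] j [ 0.05  0.13  1.66  0.    1.35 -0.02]
rel (0.587, 0.0995, 0.153) [0.7061 0.0057 0.0138]
```

View pics/w1b.png

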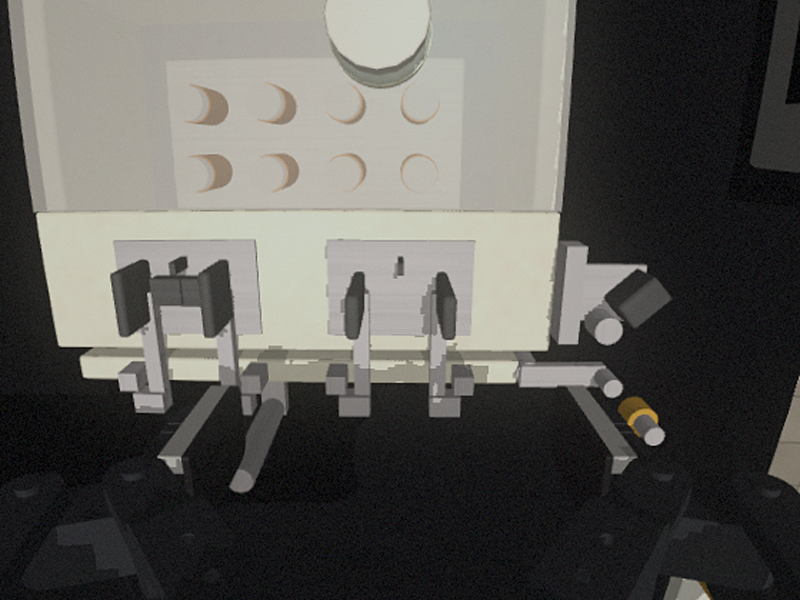

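```bash
python3 -c "
from h import *
P=lambda u,v,z: px2z('w1',(u+.5)*.7-.5,(v+.5)*.7-.5,z).round(4)
for n,u,v,z in [('tall plate',401,287.5,.141),('tall L foot',327,288,.141),('tall R',474,287,.141),('short plate',188,287,.141),('tall tops mid rear',399,273,.19),('post top',243,481,.165),('roof front L',57,346,.14),('roof front R',549,350,.14),('roof strip rear L',37,212,.14),('r R',560,212,.14)]: print(n,P(u,v,z))
"
```

```text
tall plate [0.5893 0.1027 0.141 ]
tall L foot [0.5514 0.0999 0.141 ]
tall R [0.6268 0.1056 0.141 ]
short plate [0.4787 0.0955 0.141 ]
tall tops mid rear [0.5868 0.1221 0.19  ]
post top [ 0.5123 -0.0031  0.165 ]
roof front L [0.401  0.0559 0.14  ]
roof front R [0.6713 0.0733 0.14  ]
roof strip rear L [0.3982 0.1302 0.14  ]
r R [0.6659 0.147  0.14  ]
```

Emit:
arm_command([
  [[0, 0, 0, 0.3, 0.01, -0.01, -1], [0, 0, 0, 0.55, 0.01, -0.01, -1], [0, 0, 0, 0.69, 0.01, -0.01, -1], [0, 0, 0, 0.69, 0.01, -0.01, -1]],
])

```text
t: 3.32
position: [0.5846, 0.1046, 0.1528]
orientation: [0.515, 0.481, 0.52, -0.484]
wrist_force: [-0.1, -0.4, -0.8]
width: 0.998
```

Emit:
arm_command([
  [[0, 0, 0, 0, 0, 0, 0.1], [0, 0, 0, 0, 0, 0, 0.3], [0, 0, 0, 0, 0, 0, 0.45], [0, 0, 0, 0, 0, 0, 0.45], [0, 0, 0, 0, 0, 0, 0.45]],
], squeeze=30)

```text
t: 3.95
position: [0.5864, 0.1047, 0.1546]
orientation: [0.516, 0.482, 0.518, -0.482]
wrist_force: [2.7, 1.7, 5.5]
width: 0.281
```

```bash
python3 -c "
from h import *
snap('wrist','w2'); st()
cv2.imwrite('pics/w2b.png',cv2.resize(cv2.imread('pics/w2.png'),(800,600),interpolation=cv2.INTER_CUBIC))"
```

```text
t 4.0 pos [0.5864 0.1047 0.1544] yaw y 4.01 x [-0.003  0.002 -1.   ] w 0.278 F [2.3 1.  4.3] j [ 0.06  0.23  1.75  0.    1.17 -0.01]
```

View pics/w2b.png

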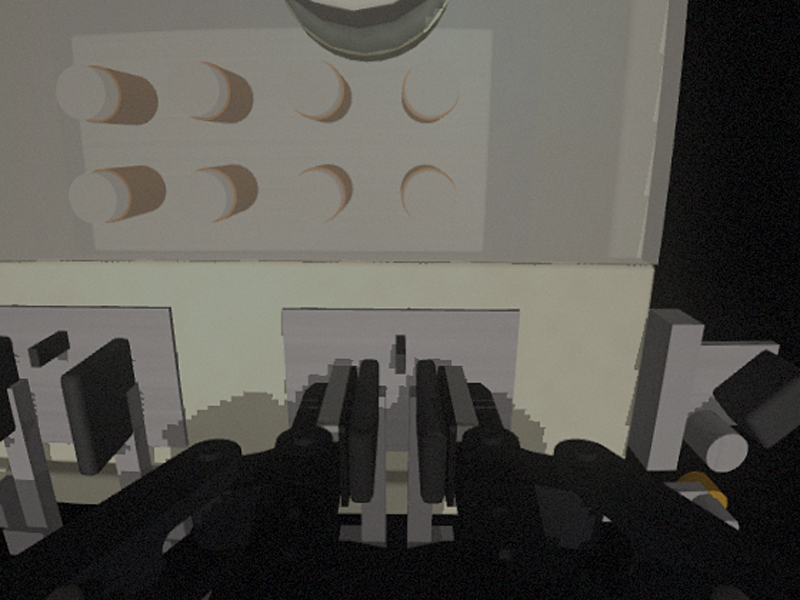

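The tall tabs are both in, pinched symmetrically at 23.6 mm opening, and the short catch's tongue has gone down. I'll open, lift and go to the short catch.

Emit:
arm_command([
  [[0, 0, 0, 0, 0, 0, -1], [0, 0, 0, 0, 0, 0, -1], [0, 0, 0, -0.1, 0, 0, -1], [0, 0, 0, -0.35, 0, 0, -1], [0, 0, 0, -0.35, 0, 0, -1]],
])

```text
t: 4.62
position: [0.5894, 0.1047, 0.2117]
orientation: [0.518, 0.484, 0.516, -0.48]
wrist_force: [1.2, 0.0, 0.3]
width: 1.001
```

```bash
python3 -c "
from h import *
st((.4772,.0965,.205),(.4772,.0965,.146))"
```

```text
t 4.62 pos [0.5894 0.1047 0.2117] yaw y 4.01 x [ 0.005  0.003 -1.   ] w 1.001 F [1.2 0.  0.3] j [ 0.06  0.17  1.7   0.    1.26 -0.01]
rel (0.4772, 0.0965, 0.205) [ 0.0407 -0.7501  0.0025]
rel (0.4772, 0.0965, 0.146) [ 0.434  -0.7522  0.0033]
```

Emit:
arm_command([
  [[0, 0, 0, 0.01, -0.38, 0, -1], [0, 0, 0, 0.02, -0.75, 0, -1], [0, 0, 0, 0.03, -0.752, 0, -1], [0, 0, 0, 0.03, -0.752, 0, -1]],
])

```text
t: 5.12
position: [0.477, 0.0968, 0.2066]
orientation: [0.518, 0.484, 0.516, -0.48]
wrist_force: [0.5, 0.1, 0.7]
width: 0.995
```

```bash
python3 -c "
from h import *
st((.4772,.0965,.147))"
```

```text
t 5.12 pos [0.477  0.0968 0.2066] yaw y 4.01 x [ 0.006  0.002 -1.   ] w 0.995 F [0.5 0.1 0.7] j [ 0.05 -0.06  1.96  0.    1.24 -0.02]
rel (0.4772, 0.0965, 0.147) [ 0.3976 -0.0014  0.0029]
```

Emit:
arm_command([
  [[0, 0, 0, 0.2, 0, 0, -1], [0, 0, 0, 0.385, 0, 0, -1], [0, 0, 0, 0.385, 0, 0, -1]],
])

```text
t: 5.5
position: [0.4769, 0.0968, 0.1471]
orientation: [0.517, 0.483, 0.517, -0.481]
wrist_force: [-0.4, 0.3, 0.1]
width: 1.003
```

Emit:
arm_command([
  [[0, 0, 0, 0, 0, 0, 0.1], [0, 0, 0, 0, 0, 0, 0.3], [0, 0, 0, 0, 0, 0, 0.45], [0, 0, 0, 0, 0, 0, 0.45], [0, 0, 0, 0, 0, 0, 0.45]],
], squeeze=30)

```text
t: 6.12
position: [0.4783, 0.0969, 0.1482]
orientation: [0.518, 0.484, 0.516, -0.48]
wrist_force: [2.0, 0.7, 2.8]
width: 0.279
```

```bash
python3 -c "
from h import *
snap('wrist','w3'); st()
cv2.imwrite('pics/w3b.png',cv2.resize(cv2.imread('pics/w3.png'),(800,600),interpolation=cv2.INTER_CUBIC))"
```

```text
t 6.17 pos [0.4783 0.0969 0.1479] yaw y 4.0 x [ 0.005  0.002 -1.   ] w 0.276 F [2.9 0.2 1.8] j [ 0.05  0.01  2.01  0.    1.12 -0.02]
```

View pics/w3b.png

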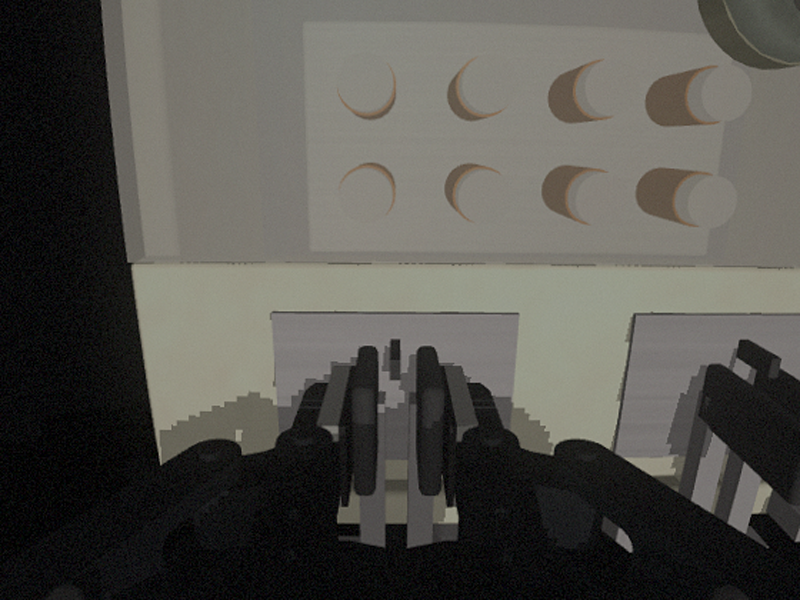

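Both short tabs are in as well, again at 23.5 mm opening. I'll release and lift, then work out the post's arc and where the fitting stands relative to it.

Emit:
arm_command([
  [[0, 0, 0, 0, 0, 0, -1], [0, 0, 0, 0, 0, 0, -1], [0, 0, 0, -0.2, 0, 0, -1], [0, 0, 0, -0.5, 0, 0, -1], [0, 0, 0, -0.5, 0, 0, -1]],
])

```text
t: 6.8
position: [0.4804, 0.0969, 0.2268]
orientation: [0.52, 0.486, 0.515, -0.478]
wrist_force: [-0.3, 0.6, -0.3]
width: 0.998
```

```bash
python3 -c "
from h import *
st((.511,-.005,.22),(.511,-.005,.127))
print('hinge',px2z('w1',610*.7,383*.7,.145),'fitting',px2z('top0',423*.7,212*.7,.044))
H=np.array([.6624,.0568]);p=np.array([.511,-.005])-H
for a in np.arange(0,1.6,.25): c,s=np.cos(a),np.sin(a); print(round(a,2),(H+[c*p[0]-s*p[1],s*p[0]+c*p[1]]).round(4))
snap('wrist','w4')
cv2.imwrite('pics/w4b.png',cv2.resize(cv2.imread('pics/w4.png'),(800,600),interpolation=cv2.INTER_CUBIC))"
```

```text
t 6.8 pos [0.4804 0.0969 0.2268] yaw y 4.01 x [ 0.013  0.003 -1.   ] w 0.998 F [-0.3  0.6 -0.3] j [ 0.05 -0.08  1.94  0.    1.27 -0.02]
rel (0.511, -0.005, 0.22) [0.0459 0.1555 0.6919]
rel (0.511, -0.005, 0.127) [0.6659 0.1474 0.6931]
hinge [0.7064804  0.05803949 0.145     ] fitting [ 0.79816464 -0.03186161  0.044     ]
0.0 [ 0.511 -0.005]
0.25 [ 0.531  -0.0405]
0.5 [ 0.5592 -0.07  ]
0.75 [ 0.5937 -0.0916]
1.0 [ 0.6326 -0.104 ]
1.25 [ 0.6733 -0.1064]
1.5 [ 0.7133 -0.0986]
```

View pics/w4b.png

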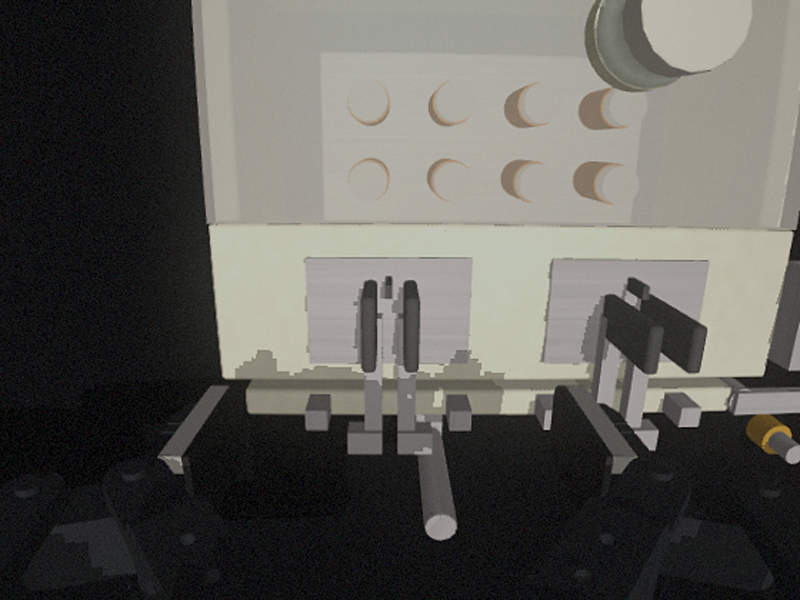

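```bash
python3 -c "
from h import *
P=lambda f,u,v,z: px2z(f,(u+.5)*.7-.5,(v+.5)*.7-.5,z).round(4)
print('post',P('w4',441,526,.165),'gate ends',P('w1',82,362,.138),P('w1',518,370,.138))
st((.511,-.005,.22))
"
```

```text
post [ 0.5105 -0.0022  0.165 ] gate ends [0.4136 0.0465 0.138 ] [0.6566 0.0597 0.138 ]
t 6.85 pos [0.4788 0.0968 0.2244] yaw y 4.01 x [ 0.009  0.003 -1.   ] w 1.0 F [-0.2 -0.6 -0.5] j [ 0.05 -0.08  1.94  0.    1.27 -0.02]
rel (0.511, -0.005, 0.22) [0.0296 0.1666 0.6919]
```

Emit:
arm_command([
  [[0, 0, -0.008, 0, 0.08, 0.35, -1], [0, 0, -0.008, 0.02, 0.15, 0.68, -1], [0, 0, -0.008, 0.02, 0.15, 0.7, -1], [0, 0, -0.008, 0.02, 0.15, 0.7, -1]],
])

```text
t: 7.35
position: [0.5072, -0.0061, 0.2196]
orientation: [0.514, 0.481, 0.52, -0.484]
wrist_force: [-0.8, 0.7, -0.1]
width: 0.998
```

```bash
python3 -c "
from h import *
st((.511,-.004,.127))"
```

```text
t 7.35 pos [ 0.5072 -0.0061  0.2196] yaw y 3.95 x [-0.008  0.003 -1.   ] w 0.998 F [-0.8  0.7 -0.1] j [-0.15 -0.02  1.89  0.    1.28 -0.22]
rel (0.511, -0.004, 0.127) [ 0.6169  0.0308 -0.0103]
```

Emit:
arm_command([
  [[0, 0, 0.005, 0.3, 0.03, -0.012, -1], [0, 0, 0.005, 0.61, 0.03, -0.012, -1], [0, 0, 0.005, 0.617, 0.03, -0.012, -1], [0, 0, 0.005, 0.617, 0.03, -0.012, -1]],
])

```text
t: 7.85
position: [0.5114, -0.003, 0.128]
orientation: [0.517, 0.483, 0.518, -0.481]
wrist_force: [0.5, -0.7, 0.4]
width: 0.999
```

Emit:
arm_command([
  [[0, 0, 0, 0, 0, 0, 0.3], [0, 0, 0, 0, 0, 0, 0.6], [0, 0, 0, 0, 0, 0, 1], [0, 0, 0, 0, 0, 0, 1], [0, 0, 0, 0, 0, 0, 1]],
], squeeze=60)

```text
t: 8.48
position: [0.509, -0.0032, 0.1286]
orientation: [0.515, 0.482, 0.519, -0.483]
wrist_force: [-8.4, -0.6, 9.1]
width: 0.175
```

```bash
python3 -c "
from h import *
st((.531,-.0405,.127),(.5592,-.07,.127))"
```

```text
t 8.47 pos [ 0.509  -0.0032  0.1286] yaw y 4.04 x [-0.005  0.003 -1.   ] w 0.175 F [-8.4 -0.6  9.1] j [-0.15  0.09  1.97  0.    1.09 -0.22]
rel (0.531, -0.0405, 0.127) [0.009  0.1286 0.2584]
rel (0.5592, -0.07, 0.127) [0.0074 0.3022 0.4678]
```

The post is gripped: opening ≈15 mm on the 16 mm sleeve. I start the swing with a first 0.25 rad and then check the forces.

Emit:
arm_command([
  [[-0.02, 0, 0, 0, 0.02, 0.05, 1], [-0.04, 0, 0, 0, 0.045, 0.1, 1], [-0.06, 0, 0, 0, 0.07, 0.15, 1], [-0.07, 0, 0, 0, 0.09, 0.2, 1], [-0.08, 0, 0, 0, 0.12, 0.245, 1]],
])

```text
t: 9.1
position: [0.529, -0.0388, 0.1286]
orientation: [0.544, 0.448, 0.549, -0.449]
wrist_force: [-6.1, 1.4, 5.6]
width: 0.171
```

```bash
cat >> h.py <<'E'
def arc(P0=(.5095,-.0035),H=(.6635,.057)):
    P0=np.array(P0);H=np.array(H);p=P0-H; s=ctrl.observe(); x=s['position'][:2]-H
    a=np.arctan2(p[0]*x[1]-p[1]*x[0],p@x); print('angle',a.round(3),'r',np.linalg.norm(x).round(4),np.linalg.norm(p).round(4)); st()
    for d in (.1,.2,.3,.4,.5):
        c,si=np.cos(a+d),np.sin(a+d); print(d,rel([*(H+[c*p[0]-si*p[1],si*p[0]+c*p[1]]),.1275]))
E
python3 -c "
from h import *
arc()"
```

```text
angle 0.244 r 0.1652 0.1655
t 9.1 pos [ 0.529  -0.0388  0.1286] yaw y 11.28 x [-0.007  0.003 -1.   ] w 0.171 F [-6.1  1.4  5.6] j [-0.21  0.14  1.91  0.    1.1  -0.4 ]
0.1 [0.0069 0.0484 0.0991]
0.2 [0.006  0.108  0.1918]
0.3 [0.0052 0.1766 0.2781]
0.4 [0.0043 0.2535 0.3571]
0.5 [0.0034 0.3379 0.428 ]
```

Emit:
arm_command([
  [[-0.02, 0, 0, 0, 0.024, 0.05, 1], [-0.04, 0, 0, 0, 0.05, 0.1, 1], [-0.06, 0, 0, 0, 0.078, 0.146, 1], [-0.08, 0, 0, 0, 0.108, 0.192, 1], [-0.1, 0, 0, 0, 0.177, 0.278, 1]],
])

```text
t: 9.72
position: [0.5623, -0.0726, 0.1285]
orientation: [0.576, 0.404, 0.585, -0.404]
wrist_force: [-11.9, 14.5, 13.1]
width: 0.168
```

```bash
python3 -c "
from h import *
arc(); snap('wrist','w5')
cv2.imwrite('pics/w5b.png',cv2.resize(cv2.imread('pics/w5.png'),(800,600),interpolation=cv2.INTER_CUBIC))"
```

```text
angle 0.533 r 0.1644 0.1655
t 9.72 pos [ 0.5623 -0.0726  0.1285] yaw y 20.33 x [-0.011  0.008 -1.   ] w 0.168 F [-11.9  14.5  13.1] j [-0.25  0.21  1.83  0.01  1.12 -0.61]
0.1 [0.0054 0.0567 0.0945]
0.2 [0.0039 0.128  0.1786]
0.3 [0.0025 0.2073 0.2552]
0.4 [0.0011 0.2939 0.3234]
0.5 [-2.000e-04  3.868e-01  3.827e-01]
```

View pics/w5b.png

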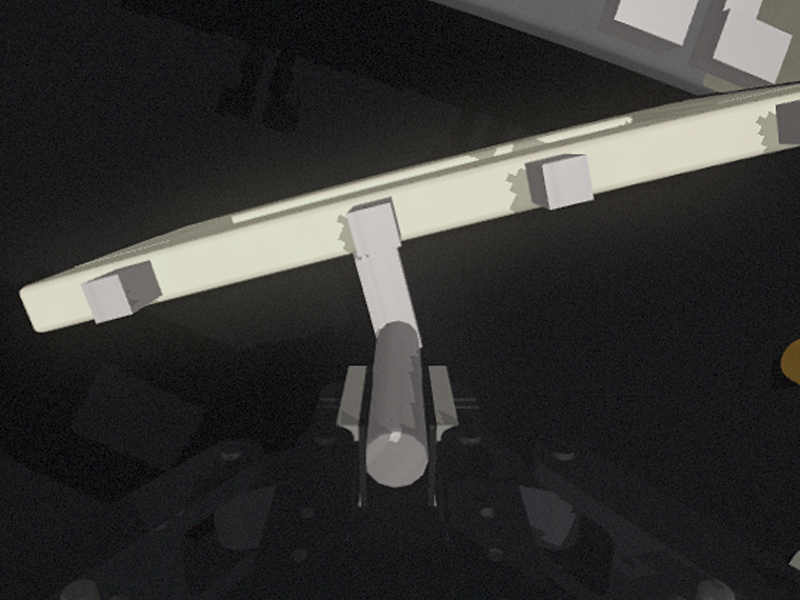

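The gate is swinging, with the post well seated between the pads and the bracket below the fingertips. I continue through the detent.

Emit:
arm_command([
  [[-0.02, 0, 0, 0, 0.028, 0.05, 1], [-0.04, 0, 0, 0, 0.057, 0.095, 1], [-0.06, 0, 0, 0, 0.09, 0.138, 1], [-0.08, 0, 0, 0, 0.128, 0.179, 1], [-0.1, 0, 0, 0, 0.207, 0.255, 1]],
], squeeze=90)

```text
t: 10.4
position: [0.6046, -0.0955, 0.1287]
orientation: [0.604, 0.359, 0.617, -0.355]
wrist_force: [-2.9, 9.0, 6.6]
width: 0.162
```

```bash
python3 -c "
from h import *
arc()"
```

```text
angle 0.828 r 0.1635 0.1655
t 10.4 pos [ 0.6046 -0.0955  0.1287] yaw y 29.4 x [-0.014  0.014 -1.   ] w 0.162 F [-2.9  9.   6.6] j [-0.28  0.3   1.71  0.01  1.14 -0.79]
0.1 [0.0058 0.0641 0.09  ]
0.2 [0.004  0.1461 0.1637]
0.3 [0.0023 0.2351 0.2287]
0.4 [0.0008 0.3302 0.2846]
0.5 [-0.0006  0.4303  0.3307]
```

Emit:
arm_command([
  [[-0.02, 0, 0, 0, 0.035, 0.045, 1], [-0.04, 0, 0, 0, 0.068, 0.085, 1], [-0.06, 0, 0, 0, 0.105, 0.125, 1], [-0.08, 0, 0, 0, 0.146, 0.16, 1], [-0.1, 0, 0, 0, 0.235, 0.222, 1]],
])

```text
t: 11.02
position: [0.6515, -0.1049, 0.1287]
orientation: [0.629, 0.311, 0.644, -0.304]
wrist_force: [-4.6, 9.5, 7.9]
width: 0.164
```

```bash
python3 -c "
from h import *
arc()"
```

```text
angle 1.123 r 0.1624 0.1655
t 11.03 pos [ 0.6515 -0.1049  0.1287] yaw y 38.5 x [-0.015  0.018 -1.   ] w 0.164 F [-4.6  9.5  7.9] j [-0.27  0.4   1.59  0.01  1.18 -0.95]
0.1 [0.0059 0.0706 0.086 ]
0.2 [0.0044 0.1619 0.1478]
0.3 [0.0031 0.2589 0.2003]
0.4 [0.002  0.3606 0.2428]
0.5 [0.0011 0.4661 0.2749]
```

Emit:
arm_command([
  [[-0.02, 0, 0, 0, 0.07, 0.072, 1], [-0.04, 0, 0, 0, 0.16, 0.134, 1], [-0.06, 0, 0, 0, 0.257, 0.186, 1], [-0.08, 0, 0, 0, 0.36, 0.228, 1], [-0.08, 0, 0, 0, 0.36, 0.228, 1]],
])

```text
t: 11.65
position: [0.7148, -0.0957, 0.1287]
orientation: [0.646, 0.27, 0.664, -0.261]
wrist_force: [-7.7, 6.9, 9.1]
width: 0.16
```

Emit:
arm_command([
  [[0, 0, 0, 0, 0, 0, 1], [0, 0, 0, 0, 0, 0, 1], [0, 0, 0, 0, 0, 0, 1]],
])

```text
t: 12.02
position: [0.7137, -0.0959, 0.1288]
orientation: [0.646, 0.269, 0.665, -0.262]
wrist_force: [-7.2, 2.8, 4.9]
width: 0.163
```

```bash
python3 -c "
from h import *
arc(); snap('top','t6'); snap('wrist','w6')
a=cv2.imread('pics/t6.png')[110:320,150:430]; b=cv2.imread('pics/w6.png')
cv2.imwrite('pics/c6.png',np.hstack([cv2.resize(a,(400,300)),cv2.resize(b,(400,300))]))
st()"
```

```text
angle 1.514 r 0.161 0.1655
t 12.03 pos [ 0.7137 -0.0959  0.1288] yaw y 45.89 x [-0.022  0.02  -1.   ] w 0.163 F [-7.2  2.8  4.9] j [-0.24  0.52  1.42  0.02  1.23 -1.04]
0.1 [0.0065 0.0861 0.0731]
0.2 [0.0053 0.1903 0.1093]
0.3 [0.0045 0.2975 0.1348]
0.4 [0.004  0.4068 0.1495]
0.5 [0.0038 0.517  0.1532]
t 12.12 pos [ 0.7137 -0.0959  0.1288] yaw y 45.89 x [-0.022  0.02  -1.   ] w 0.164 F [-5.8  2.9  4.3] j [-0.24  0.52  1.42  0.02  1.23 -1.04]
```

View pics/c6.png

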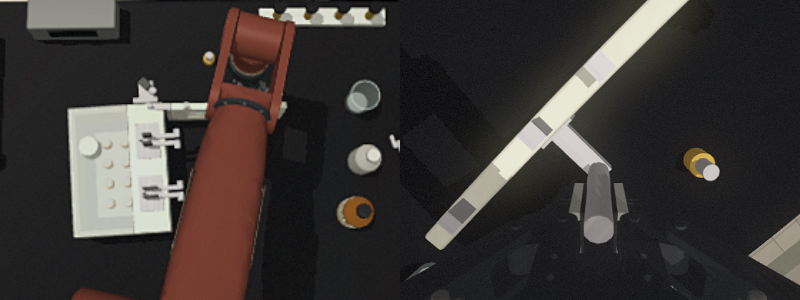

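The gate stands square to the front at about 1.5 rad, the post is held at 90 N and the pose is steady. Both catches are still in and the bystanders are where they were, so I hand in.

```bash
python3 -c "
from cell import ctrl
print(ctrl.finish_job())"
```

```text
the job is handed in; nothing more can be done
None
```

I squeezed the tall catch, then the short one, and swung the gate open by its post. I handed the job in at about 12 s of the 51 s allowed; no verdict was reported.

**Catches:** each pair of tabs was pinched to about 23.5 mm over the outer faces, which is nearly fully in. The last top view still showed both catches squeezed.

**Gate:** it stands about square to the front, at an estimated 1.5 rad taken from the TCP position. The post is still gripped at 90 N, the opening is about 14 mm, and the pose was steady over the last two readings.

**Forces and bystanders:** my readings, taken at the end of each move, showed at most about 23 N at the wrist. By eye, the things near the gate and on the roof had not moved; I did not measure them, and the black-capped jar and the spanner were outside the last picture.

**One disagreement:** the swing radius I measured shrank from 165 to 161 mm, so my hinge estimate is a few mm off. That changes the gate angle by only a few hundredths of a rad, and the wrist picture agrees that the gate is square.

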